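Tuck the soap box flap shut

TASK

Shut the teal soap box using only the fingertips: push its standing flap over until it lies flat on the box, then, keeping it pressed down, push it along by its raised rib until its tongue is tucked fully home beneath the lip at the other end. Let go and leave it shut. Do not grasp, lift or shove away the box, do not press hard on it, and leave the mug, bowl, comb and caddy where they stand.

Things in the scene. Friction and masses are not known exactly. Their poses are not given: they have to be found in the camera images.
- soap_box: Loose teal plastic soap box, 130 mm long (its x), 90 mm wide (its y), walls 46 mm high, full of soap, about 0.75 kg. Origin: centre of its underside; z up. Its flap's hinge is at its -x end, 48 mm from the centre (more once slid); the retaining lip is at its +x end. It slides on the ledge if pushed sideways with more than some 4 N.
- soap_flap (a joint): Flap angle (rad): 0 = flat on the box, pi/2 = upright, more = leaning back past the -x end; stop at 2.3. Flap 88 mm from hinge axis to edge, 3 mm thick, 78 mm wide, its last 20 mm a 56 mm wide tongue. A light spring raises it (about 0.06 N m when flat, none at 1.6 rad), friction 0.02 N m. Let go untucked it springs up; tucked it may rise about 0.04 rad, until the tongue bears on the lip.
- flap_slide (a joint): How far the flap's hinge pin has slid in its slots towards the lip (m), along the box's +x: starts near 0, fully home at 0.014 (stop). Stays where left, friction about 1.2 N. At 0 the flat flap's edge is 4 mm short of the lip; past 0.004 it is under it (or, if not pressed flat, blocked by it); at 0.014 the tongue is 10 mm under.
- flap_hinge (a point): Centre of the flap's hinge axis, 48.5 mm above the ledge; it slides with the pin. The hinge axis is the box's y.
- flap_rib (a point): Centre of the top of the straight raised rib across the flap's outer face (upper when flat), 67 mm from the hinge axis: 56 mm long along the hinge, 6 mm thick, 9 mm tall. When flat, the face is 50 mm and the rib top 59 mm above the ledge. Fingertips fit on the bare face between hinge and rib and can push the rib towards the lip. Axes: x from hinge to edge, z out of the outer face.
- flap_edge (a point): Middle of the flap's free (tongue) edge, 88 mm from the hinge axis.
- lip_edge (a point): Middle of the lip's free lower edge, 44 mm from the box's centre towards +x, 53.5 mm above the ledge. The fixed lip is 76 mm wide, 3.5 mm thick, and overhangs 16 mm; the flat flap has 3.5 mm clearance below it.
- mug: Bystander: loose aluminium mug, 80 mm across, 88 mm tall, with a handle. Origin: centre of its underside.
- bowl: Bystander: loose small white ceramic bowl, 110 mm across, 45 mm high. Origin: centre of its underside.
- comb: Bystander: loose wooden comb, 150 by 44 mm, 6 mm thick, lying flat. Origin: under its middle, x along its length.
- caddy: Bystander: fixed three-tier plastic caddy, 210 (its x) by 140 mm, 260 mm tall (bottles in it to 0.33 m). Origin: centre of its underside.
Things that resemble listed ones, but are neither listed nor needed, are in the scene too. What is meant by the soap_box is not yellow, and is the smaller of those in its own colour.

How it is judged:
By the outcome, as a careful person would: the job done as asked, in the order asked, and still so for the second after the job is handed in, with the robot touching nothing.
It also fails if it takes over 38 s, if anything falls off the work surface, if the arm or the gripper's body presses on something with over 40 N, if the wrist force passes 120 N, or if a joint passes its speed limit or range.

ROBOT

A 7-joint arm with a two-finger parallel gripper is mounted at the origin on the work surface. World frame = base frame: x ahead of the robot, y to its left, z up, the work surface at z = 0. Lengths are in m, angles in rad, forces in N, time in s.
With the tool pointing down it reaches from about 0.425 to 0.925 m from the base axis. Payload 6.8 kg.
Tool frame: the origin (TCP) lies on the front face of the gripper's body, between the roots of the fingers; the fingertips stand 73 mm ahead of it and the grasp point (between the pads) lies 54 mm ahead of it; z points along the fingers, y is the line along which they close (so a half turn about z gives the same grasp; the last joint's range is limited). The gripper opens to 85 mm and grips with 20 to 120 N. Pads are 22 mm wide; open, the fingers measure 114 mm over their backs; the gripper's body (76 mm by 85 mm) begins 54 mm behind the grasp point. The pads swing forward as they close: fully open they stand 13 mm farther back than shut.
Start: joints at [1.021, 0.477, 0.022, 1.555, -0.011, 1.109, -0.083], TCP at [0.289, -0.61, 0.304] pointing down, gripper open.
Joint ranges: [-2.96, 2.96], [-0.34, 2.1], [-1.41, 1.46], [0.24, 2.44], [-1.37, 4.51], [0.17, 1.92], [-2.96, 2.96]. Speed limits (rad/s): [2.39, 2.39, 3.14, 3.14, 3.14, 3.14, 3.14].

INTERFACE

Orientations are given as a unit quaternion [w, x, y, z].
In Python, from station import bot, optics gives the robot as it stands.
- The arm moves only by the tool drive_tool, never from a script. Its argument "deltas" is a list of rows, each an object with "gripper": the closure in counts, from 0 (fully open) to 255 (shut); "offset": the shift along the tool's x, y, z in units of 1000 mm (1.0 is 1000 mm), a list of three; "angular": the turn, a rotation vector about the tool's x, y, z in units of 45 degrees (1.0 is 45 degrees), a list of three. In form: [{"gripper": gripper, "offset": [dx, dy, dz], "angular": [rx, ry, rz]}, ...]. A call has 1 to 5 rows; each row is the pose to reach, as a shift and turn from the pose commanded when the call began, along the tool's axes at that moment; what a row does not reach only later rows make up. A row lasts 1/10 s, in which the tool goes at most 50 mm and 8.59 degrees, less where a joint would pass 70% of its speed; a pose out of reach is approached as far as the arm can. A call with a number of a shift or a turn outside -1 to 1 is refused whole. A call with a gripper value outside its range is refused whole. The fingers move at their own pace and stop on an object; "grip_force" is the grip in N (left out, the last holds). Time passes only in rows, so rows that repeat a pose let the fingers close. It gives the time, the measured TCP pose, the force, the opening and the grip force at its end, in the units of the state.
- bot.get_obs(): the state, without advancing time (a new reading comes with each control period).
- optics.read_camera(name): name is "scene" or "top" or "wrist"; returns the picture (480x640x3 uint8, blue, green, red); there is no depth.
- optics.camera_model(name): a dict with "fx", "fy", "cx", "cy" (pixels), "cam_to_world" (4x4, takes a point from camera to world coordinates). Camera axes: x right, y up, looking along -z (the intrinsics and any distortion apply to the point x, -y, -z); pixel columns grow to the right and rows downward; lengths in m; the calibration is good to about 2 mm. A picture is of the moment at which its call begins: read the wrist's pose just before it. camera_model takes no time and is no camera call; for the wrist camera it gives the pose at the moment of the call.
- bot.hand_in(): hands the job in; it is judged then, once.
The state is a dict: "t": time; "q": joint angles; "joint_vel": joint speeds; "joint_torque": joint torques, N m; "eef_pos": TCP position; "tool_rot": TCP orientation; "contact_force": force on the tool from outside, world axes, zero at the start; "torque": the same for the moment, N m; "gripper_width": opening from 0.0 (shut) to 1.0 (fully open); "grasp_force": force on a finger pad.
Only numpy, scipy, OpenCV 4.12 (cv2) and the standard library are available. Lean on these libraries where they do the work, as an engineer would, in place of code of your own. Each camera call takes 0.05 s, during which the arm holds its last target. There are 200 camera calls.

## Working session

There is one attempt and no reset: what is moved stays moved. The work goes in short steps, Python scripts to look and compute and a tool call to move; the robot and the scene stay as the last step left them, time stands still between calls to the robot, and variables do not carry over. Pictures are saved under pics/ and viewed, at most 10 in all, crops included, and the job is handed in when it is done.

Besides the shell and the picture viewer there is one more tool, called after "Emit:" as name(argument=value, ...), one argument or row to a line, values as JSON. drive_tool: Moves the arm, as the interface text tells. Its arguments: {"type":"object","properties":{"deltas":{"type":"array"},"grip_force":{"type":"number"}},"required":["deltas"]}

```bash
mkdir -p pics
python3 - <<'E'
from station import bot, optics
import cv2, numpy as np
o=bot.get_obs(); print({k:np.round(v,3).tolist() for k,v in o.items()})
for n in("scene","top"):
    cv2.imwrite(f"pics/{n}0.png",optics.read_camera(n)); m=optics.camera_model(n); print(n,{k:np.round(v,4).tolist() if not isinstance(v,str) else v for k,v in m.items()})
E
```

```text
{'t': 0.0, 'q': [1.021, 0.478, 0.022, 1.556, -0.012, 1.109, -0.083], 'joint_vel': [0.001, 0.001, 0.002, -0.001, 0.0, -0.0, 0.0], 'joint_torque': [0.001, -59.646, 1.608, -28.12, 0.012, 0.009, -0.0], 'eef_pos': [0.288, -0.61, 0.303], 'tool_rot': [-0.001, 0.976, 0.219, -0.0], 'contact_force': [0.133, 0.286, -0.685], 'torque': [-0.04, -0.029, -0.041], 'grasp_force': 0.0, 'gripper_width': 1.003}
scene {'fx': 541.2165, 'fy': 541.2165, 'cx': 311.4461, 'cy': 225.3574, 'cam_to_world': [[-0.5667, -0.6504, 0.5058, 1.2031], [0.8239, -0.4503, 0.3441, 0.4937], [0.0039, 0.6118, 0.791, 1.0071], [0.0, 0.0, 0.0, 1.0]]}
top {'fx': 435.6053, 'fy': 435.6053, 'cx': 316.3936, 'cy': 243.5428, 'cam_to_world': [[-0.028, 0.972, -0.2333, 0.3593], [-0.9996, -0.0265, 0.0098, 0.0651], [0.0033, 0.2335, 0.9724, 1.0259], [0.0, 0.0, 0.0, 1.0]]}
```

View pics/scene0.png

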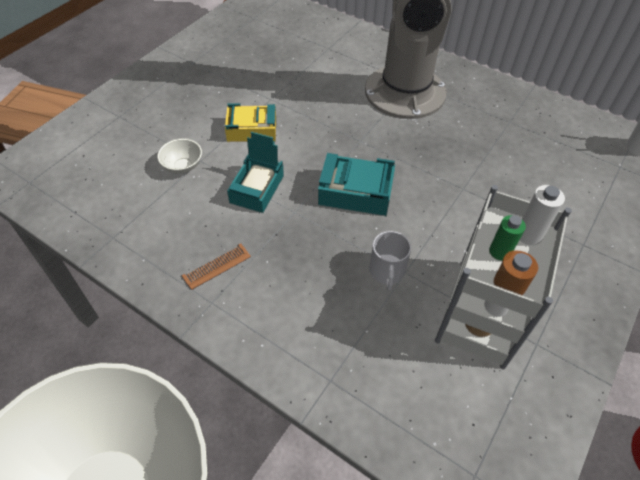

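View pics/top0.png

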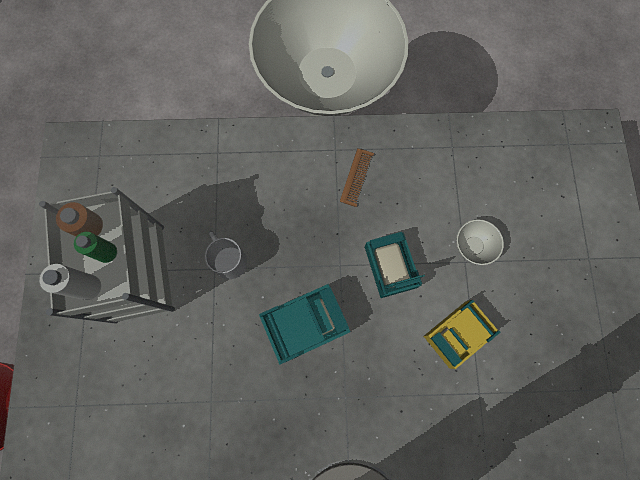

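Candidates: teal box at top-view (392,263), open with its flap up; bigger teal box at (303,325), shut; yellow box at (462,335). The one meant is (392,263): teal, and the smaller of the two teal ones. I'll confirm that in an enlarged crop.

Run:
```python
import cv2, numpy as np
a=cv2.imread("pics/top0.png")[215:315,350:440]; b=cv2.imread("pics/scene0.png")[125:215,220:295]
a=cv2.resize(a,(432,480),interpolation=cv2.INTER_CUBIC); b=cv2.resize(b,(360,432),interpolation=cv2.INTER_CUBIC)
c=np.zeros((480,792,3),np.uint8); c[:,:432]=a; c[:432,432:]=b
cv2.imwrite("pics/crop.png",c)
```

```text
(no output)
```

View pics/crop.png

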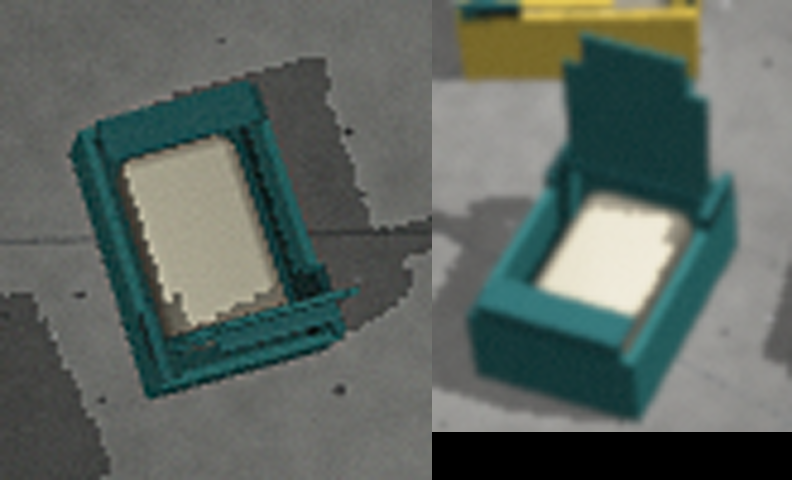

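The crop confirms it: the small teal box is open. The lip is at the top (crop 175,105) and the flap stands at the bottom end (crop 250,325).

```bash
cat > h.py <<'E'
import numpy as np, cv2
from station import bot, optics
from scipy.optimize import least_squares
def ray(m,u,v):
    T=np.array(m["cam_to_world"]); d=T[:3,:3]@[(u-m["cx"])/m["fx"],-(v-m["cy"])/m["fy"],-1]
    return T[:3,3],d
def onz(m,u,v,z):
    c,d=ray(m,u,v); return c+d*(z-c[2])/d[2]
def proj(m,P):
    T=np.array(m["cam_to_world"]); p=(np.asarray(P)-T[:3,3])@T[:3,:3]
    return np.stack([m["cx"]-m["fx"]*p[...,0]/p[...,2],m["cy"]+m["fy"]*p[...,1]/p[...,2]],-1)
def b2w(p,P):
    c,s=np.cos(p[2]),np.sin(p[2]); P=np.atleast_2d(P)
    return np.c_[p[0]+c*P[:,0]-s*P[:,1],p[1]+s*P[:,0]+c*P[:,1],P[:,2]]
E
python3 - <<'E'
from h import *
t=optics.camera_model("top"); s=optics.camera_model("scene")
T=lambda x,y:(350+x/4.8,215+y/4.8); S=lambda x,y:(220+(x-432)/4.8,125+y/4.8)
obs=[(t,T(72,155),(.065,.045,0)),(t,T(150,397),(-.065,.045,0)),(s,S(640,418),(.065,.045,0)),(s,S(480,375),(.065,-.045,0)),(s,S(738,240),(-.065,.045,0))]
W=np.array([onz(m,*u,0)[:2] for m,u,_ in obs]); print(W.round(4).tolist())
B=np.array([b for *_,b in obs])
r=least_squares(lambda p:(b2w(p,B)[:,:2]-W).ravel(),[.6,-.1,.2],loss="soft_l1",f_scale=.003); p=r.x
print(p, (r.fun.reshape(-1,2)*1e3).round(1).tolist())
# flap edge: scene ray with box plane y=0
c,d=ray(s,*S(634,52)); n=np.array([-np.sin(p[2]),np.cos(p[2]),0]); k=n@(np.r_[p[:2],0]-c)/(n@d); P=c+k*d
h=b2w(p,[-.048,0,.0485])[0]; ex=np.array([np.cos(p[2]),np.sin(p[2]),0]); v=P-h
print("edge",P,"ang",np.arctan2(v[2],v@ex),np.hypot(v[2],v@ex)); print(t and [proj(t,b2w(p,[q]))[0].round(1).tolist() for q in((.044,0,.0535),(-.048,0,.0485))])
E
```

```text
[[0.5929, -0.0624], [0.4702, -0.094], [0.5917, -0.062], [0.6155, -0.1457], [0.4663, -0.0936]]
[ 0.54147244 -0.12102117  0.25754907] [[-0.0, 1.4], [-3.1, -0.0], [1.2, 1.1], [0.2, -2.3], [0.9, -0.5]]
edge [ 0.48779633 -0.13515939  0.12805607] ang 1.664877399701432 0.07990945360823096
[[388.4, 245.3], [401.1, 283.8]]
```

Emit:
drive_tool(
  deltas=[
    {"gripper": 255,"offset": [0.034,-0.035,0],"angular": [0,0,0.05]},
    {"gripper": 255,"offset": [0.068,-0.07,0],"angular": [0,0,0.1]},
    {"gripper": 255,"offset": [0.102,-0.105,0],"angular": [0,0,0.15]},
    {"gripper": 255,"offset": [0.136,-0.14,0],"angular": [0,0,0.2]},
    {"gripper": 255,"offset": [0.17,-0.175,0],"angular": [0,0,0.234]},
  ],
)

```text
t: 0.6
eef_pos: [0.3676, -0.3772, 0.3036]
tool_rot: [-0.0, 0.992, 0.128, -0.0]
contact_force: [0.7, -0.9, 0.9]
gripper_width: 0.144
grasp_force: 0.0
```

Emit:
drive_tool(
  deltas=[
    {"gripper": 255,"offset": [0.027,-0.041,0],"angular": [0,0,0]},
    {"gripper": 255,"offset": [0.054,-0.082,0],"angular": [0,0,0]},
    {"gripper": 255,"offset": [0.081,-0.122,0],"angular": [0,0,0]},
    {"gripper": 255,"offset": [0.108,-0.163,0.01],"angular": [0,0,0]},
    {"gripper": 255,"offset": [0.134,-0.204,0.02],"angular": [0,0,0]},
  ],
)

```text
t: 1.1
eef_pos: [0.4453, -0.146, 0.2839]
tool_rot: [0.0, 0.992, 0.129, 0.0]
contact_force: [1.7, -0.5, 0.1]
gripper_width: -0.002
grasp_force: 0.0
```

Run:
```python
from h import *
o=bot.get_obs(); print(o["eef_pos"],o["tool_rot"],o["gripper_width"])
m=optics.camera_model("wrist"); w=optics.read_camera("wrist"); s=optics.read_camera("scene")
np.savez("w1.npz",w=w,**{k:np.array(v) for k,v in m.items() if not isinstance(v,str)})
cv2.imwrite("pics/s1.png",s)
c=cv2.resize(s[90:220,215:315],(460,598),interpolation=cv2.INTER_CUBIC)
cv2.imwrite("pics/w1.png",w); cv2.imwrite("pics/s1c.png",c)
```

```text
[ 0.44526848 -0.14600104  0.28388704] [2.16779926e-04 9.91705221e-01 1.28532264e-01 4.05027107e-04] -0.002323104614073372
```

View pics/w1.png

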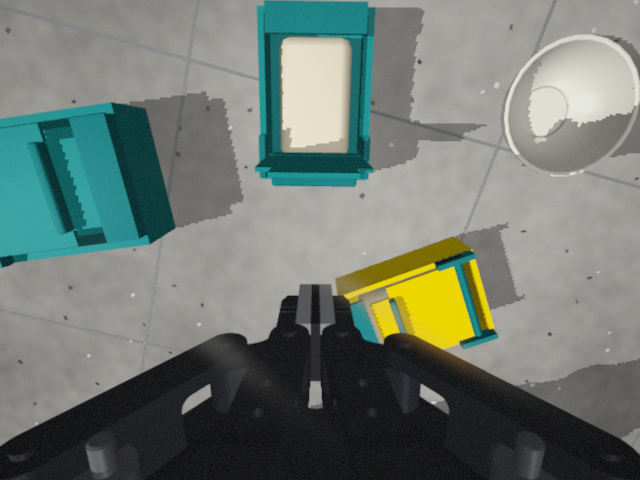

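The wrist view shows the box well aligned: lip at (316,17), flap at (315,170), fingers at (316,290), yellow box at the lower right. I'll refine the pose from its wall edges.

Run:
```python
from h import *
d=np.load("w1.npz"); m={k:d[k] for k in d.files if k!="w"}; w=d["w"]
hsv=cv2.cvtColor(w,cv2.COLOR_BGR2HSV); k=cv2.inRange(hsv,(80,120,40),(100,255,255)); k[:,:245]=0;k[:,390:]=0;k[200:]=0
for r in (20,50,80,100,130,150,160,170,175,180,184):
    x=np.where(k[r])[0]; print(r,x.min() if len(x) else 0,x.max() if len(x) else 0,end=' | ')
ys=np.where(k[:,300:340].any(1))[0]; print("\nrows",ys.min(),ys.max())
p=[.5415,-.1210,.2575]
for n,P in dict(rimL0=(.065,.045,.046),rimL1=(-.065,.045,.046),rimR0=(.065,-.045,.046),rimR1=(-.065,-.045,.046),base=(-.065,.045,0),lipfree=(.044,0,.057),hinge=(-.048,0,.0485),edgeUp=(-.056,0,.136),eL=(-.056,.028,.136),eR=(-.056,-.028,.136)).items():
    print(n,proj(m,b2w(p,[P]))[0].round(1).tolist())
o=np.array([.4453,-.146]); print("cam",m["cam_to_world"][:3,3].round(3),"tip",proj(m,np.array([[.4453,-.146,.211]])))
y=cv2.inRange(hsv,(22,120,80),(35,255,255)); x=np.argwhere(y); 
for q in cv2.boxPoints(cv2.minAreaRect(x[:,::-1].astype(np.float32))): 
    P=onz(m,*q,.05)-np.r_[p[:2],.05]; c,s=np.cos(p[2]),np.sin(p[2]); print("yel box-frame",(c*P[0]+s*P[1]).round(3),(-s*P[0]+c*P[1]).round(3))
```

```text
20 258 373 | 50 259 372 | 80 259 370 | 100 260 370 | 130 261 368 | 150 260 368 | 160 260 368 | 170 255 372 | 175 260 367 | 180 272 355 | 184 273 354 | 
rows 1 185
rimL0 [255.7, 8.2]
rimL1 [262.6, 180.6]
rimR0 [374.2, 8.1]
rimR1 [367.4, 180.6]
base [269.2, 175.3]
lipfree [315.0, 35.1]
hinge [315.0, 160.6]
edgeUp [315.0, 182.5]
eL [269.0, 182.5]
eR [360.9, 182.5]
cam [ 0.512 -0.129  0.354] tip [[314.20662454 301.97455456]]
yel box-frame -0.155 -0.016
yel box-frame -0.109 -0.133
yel box-frame -0.205 -0.177
yel box-frame -0.258 -0.052
```

View pics/s1c.png

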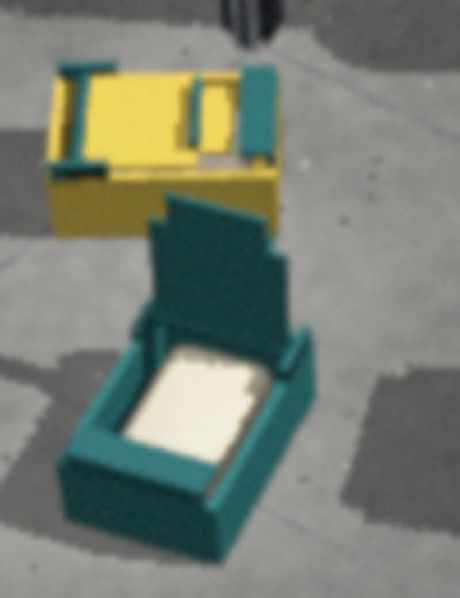

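Emit:
drive_tool(
  deltas=[
    {"gripper": 255,"offset": [0,0,0.03],"angular": [0,0,0]},
    {"gripper": 255,"offset": [0,0,0.06],"angular": [0,0,0]},
    {"gripper": 255,"offset": [0,0,0.09],"angular": [0,0,0]},
    {"gripper": 255,"offset": [0,0,0.105],"angular": [0,0,0]},
    {"gripper": 255,"offset": [0,0,0.105],"angular": [0,0,0]},
  ],
)

```text
t: 1.7
eef_pos: [0.4433, -0.1479, 0.1768]
tool_rot: [-0.001, 0.992, 0.129, -0.002]
contact_force: [0.7, -0.5, 0.2]
gripper_width: 0.002
grasp_force: 0.0
```

Run:
```python
from h import *
o=bot.get_obs(); print(o["eef_pos"],o["contact_force"])
s=optics.read_camera("scene"); m=optics.camera_model("scene")
for z in(.073,.065,.085): print(z,proj(m,np.array([o["eef_pos"]-[0,0,z]])))
print("prev tip pix 269.3,100.2:",[proj(m,np.array([[.4453,-.146,.2839-z]]))[0].round(1).tolist() for z in(.065,.073,.086)])
cv2.imwrite("pics/s2c.png",cv2.resize(s[90:220,215:315],(460,598),interpolation=cv2.INTER_CUBIC))
```

```text
[ 0.44332827 -0.14794391  0.17681442] [ 0.71944055 -0.51357887  0.22986926]
0.073 [[269.78299838 130.81840675]]
0.065 [[269.59522275 128.34596328]]
0.085 [[270.06130914 134.48292685]]
prev tip pix 269.3,100.2: [[267.0, 93.6], [267.3, 96.4], [267.6, 100.9]]
```

View pics/s2c.png

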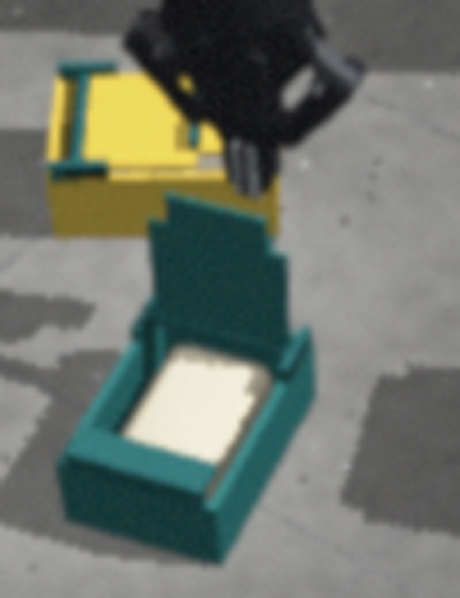

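The fingertips are behind the flap, at crop (250,193), with clearance. Starting the push.

Emit:
drive_tool(
  deltas=[
    {"gripper": 255,"offset": [0.015,0,0],"angular": [0,0,0]},
    {"gripper": 255,"offset": [0.03,0,0],"angular": [0,0,0]},
    {"gripper": 255,"offset": [0.042,0,0],"angular": [0,0,0]},
    {"gripper": 255,"offset": [0.056,0,0.002],"angular": [0,0,0]},
    {"gripper": 255,"offset": [0.07,0,0.006],"angular": [0,0,0]},
  ],
)

```text
t: 2.25
eef_pos: [0.5143, -0.1297, 0.1732]
tool_rot: [0.0, 0.992, 0.129, 0.001]
contact_force: [-1.2, -1.2, -0.4]
gripper_width: 0.002
grasp_force: 0.5
```

Emit:
drive_tool(
  deltas=[
    {"gripper": 255,"offset": [0.006,0,0.004],"angular": [0,0,0]},
    {"gripper": 255,"offset": [0.011,0,0.008],"angular": [0,0,0]},
    {"gripper": 255,"offset": [0.016,0,0.014],"angular": [0,0,0]},
    {"gripper": 255,"offset": [0.02,0,0.02],"angular": [0,0,0]},
    {"gripper": 255,"offset": [0.02,0,0.02],"angular": [0,0,0]},
  ],
)

```text
t: 2.75
eef_pos: [0.532, -0.1247, 0.152]
tool_rot: [-0.0, 0.992, 0.129, -0.0]
contact_force: [0.0, -0.0, -0.3]
gripper_width: -0.001
grasp_force: 0.1
```

```bash
cat > st.py <<'E'
from h import *
p=[.5415,-.1210,.2575]
F=[];P=[]
import sys
if len(sys.argv)>1: cv2.imwrite("pics/%s.png"%sys.argv[1],cv2.resize(optics.read_camera("scene")[100:220,215:315],(500,600),interpolation=cv2.INTER_CUBIC))
o=bot.get_obs(); d=o["eef_pos"]-np.r_[p[:2],0]; c,s=np.cos(p[2]),np.sin(p[2]); R=np.array([[c,s,0],[-s,c,0],[0,0,1]])
print("corner box-frame mm",((R@d-[-.011,0,.073])*1e3).round(1),"F",(R@o["contact_force"]).round(1))
E
python3 st.py s3
```

```text
corner box-frame mm [ 0.6 -1.2 79.3] F [-0.4 -0.2  0.1]
```

View pics/s3.png

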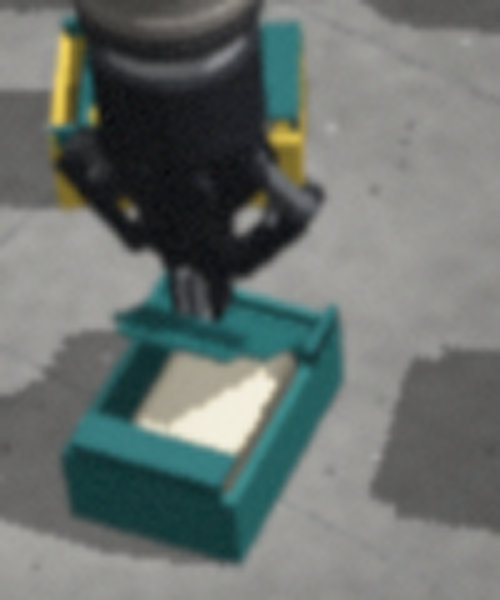

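The flap is at about 30° under the fingertips (crop 200,310) and the box hasn't moved. Continuing down the arc.

Emit:
drive_tool(
  deltas=[
    {"gripper": 255,"offset": [0.003,0,0.007],"angular": [0,0,0]},
    {"gripper": 255,"offset": [0.005,0,0.013],"angular": [0,0,0]},
    {"gripper": 255,"offset": [0.006,0,0.018],"angular": [0,0,0]},
    {"gripper": 255,"offset": [0.006,0,0.022],"angular": [0,0,0]},
    {"gripper": 255,"offset": [0.006,0,0.024],"angular": [0,0,0]},
  ],
)

```text
t: 3.3
eef_pos: [0.5378, -0.1234, 0.1285]
tool_rot: [-0.0, 0.992, 0.129, -0.0]
contact_force: [0.4, 0.6, 1.9]
gripper_width: -0.005
grasp_force: 0.7
```

Emit:
drive_tool(
  deltas=[
    {"gripper": 255,"offset": [0,0,0.001],"angular": [0,0,0]},
    {"gripper": 255,"offset": [0,0,0.002],"angular": [0,0,0]},
    {"gripper": 255,"offset": [0,0,0.002],"angular": [0,0,0]},
  ],
)

```text
t: 3.6
eef_pos: [0.5378, -0.1234, 0.1269]
tool_rot: [0.0, 0.992, 0.129, 0.0]
contact_force: [-0.3, -0.3, 1.2]
gripper_width: 0.004
grasp_force: 0.3
```

```bash
python3 st.py s4
```

```text
corner box-frame mm [ 6.7 -1.3 53.9] F [0.5 0.6 0.1]
```

Emit:
drive_tool(
  deltas=[
    {"gripper": 255,"offset": [0,0,0.001],"angular": [0,0,0]},
    {"gripper": 255,"offset": [0,0,0.002],"angular": [0,0,0]},
    {"gripper": 255,"offset": [0,0,0.002],"angular": [0,0,0]},
  ],
)

```text
t: 3.95
eef_pos: [0.5378, -0.1234, 0.1248]
tool_rot: [0.0, 0.992, 0.129, 0.0]
contact_force: [1.1, 0.3, 1.4]
gripper_width: -0.003
grasp_force: 0.4
```

Emit:
drive_tool(
  deltas=[
    {"gripper": 255,"offset": [0,0,0.001],"angular": [0,0,0]},
    {"gripper": 255,"offset": [0,0,0.001],"angular": [0,0,0]},
  ],
)

```text
t: 4.15
eef_pos: [0.5379, -0.1234, 0.1238]
tool_rot: [0.0, 0.992, 0.129, 0.0]
contact_force: [0.8, -0.1, 1.0]
gripper_width: 0.001
grasp_force: 0.5
```

Emit:
drive_tool(
  deltas=[
    {"gripper": 255,"offset": [0,0,0.0005],"angular": [0,0,0]},
    {"gripper": 255,"offset": [0,0,0.0005],"angular": [0,0,0]},
  ],
)

```text
t: 4.35
eef_pos: [0.5379, -0.1233, 0.1234]
tool_rot: [-0.0, 0.992, 0.129, 0.0]
contact_force: [2.1, 0.4, 0.9]
gripper_width: -0.002
grasp_force: 0.5
```

Emit:
drive_tool(
  deltas=[
    {"gripper": 255,"offset": [0,0,0.0005],"angular": [0,0,0]},
    {"gripper": 255,"offset": [0,0,0.0005],"angular": [0,0,0]},
  ],
)

```text
t: 4.55
eef_pos: [0.5379, -0.1234, 0.1229]
tool_rot: [0.0, 0.992, 0.129, 0.0]
contact_force: [0.7, 0.6, 1.2]
gripper_width: 0.001
grasp_force: 0.6
```

Emit:
drive_tool(
  deltas=[
    {"gripper": 255,"offset": [0,0,0.0005],"angular": [0,0,0]},
    {"gripper": 255,"offset": [0,0,0.0005],"angular": [0,0,0]},
  ],
)

```text
t: 4.75
eef_pos: [0.5379, -0.1234, 0.1225]
tool_rot: [0.0, 0.992, 0.129, 0.0]
contact_force: [0.3, 0.7, 3.2]
gripper_width: -0.003
grasp_force: 1.5
```

```bash
python3 st.py s5
```

```text
corner box-frame mm [ 7.  -1.4 49.6] F [0.2 0.  2.7]
```

View pics/s5.png

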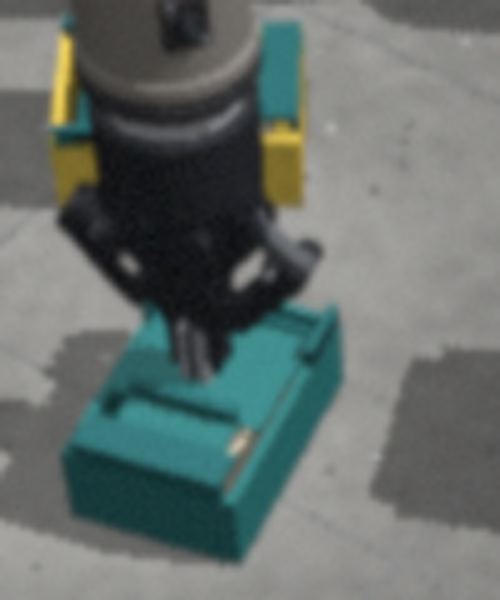

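The flap lies flat on the box (fingers at crop 205,370, rib at 175,400) with about 3 N of contact. Now sliding forward while pressed.

Emit:
drive_tool(
  deltas=[
    {"gripper": 255,"offset": [0.001,0,0.0003],"angular": [0,0,0]},
    {"gripper": 255,"offset": [0.003,0,0.0003],"angular": [0,0,0]},
    {"gripper": 255,"offset": [0.005,0,0.0003],"angular": [0,0,0]},
    {"gripper": 255,"offset": [0.007,0,0.0003],"angular": [0,0,0]},
    {"gripper": 255,"offset": [0.007,0,0.0003],"angular": [0,0,0]},
  ],
)

```text
t: 5.3
eef_pos: [0.5447, -0.1217, 0.1224]
tool_rot: [0.0, 0.992, 0.129, -0.0]
contact_force: [0.6, 0.4, 6.0]
gripper_width: -0.0
grasp_force: 2.8
```

Emit:
drive_tool(
  deltas=[
    {"gripper": 255,"offset": [0.001,0,0],"angular": [0,0,0]},
    {"gripper": 255,"offset": [0.002,0,0],"angular": [0,0,0]},
    {"gripper": 255,"offset": [0.003,0,0],"angular": [0,0,0]},
    {"gripper": 255,"offset": [0.004,0,0],"angular": [0,0,0]},
  ],
)

```text
t: 5.7
eef_pos: [0.5482, -0.1208, 0.1223]
tool_rot: [0.0, 0.992, 0.129, -0.0]
contact_force: [-0.5, 1.2, 6.2]
gripper_width: -0.005
grasp_force: 3.1
```

```bash
python3 st.py
```

```text
corner box-frame mm [17.6 -1.5 49.3] F [-0.2  1.3  6.2]
```

Emit:
drive_tool(
  deltas=[
    {"gripper": 255,"offset": [0.001,0,-0.0001],"angular": [0,0,0]},
    {"gripper": 255,"offset": [0.002,0,-0.0001],"angular": [0,0,0]},
    {"gripper": 255,"offset": [0.003,0,-0.0001],"angular": [0,0,0]},
    {"gripper": 255,"offset": [0.004,0,-0.0001],"angular": [0,0,0]},
  ],
)

```text
t: 6.1
eef_pos: [0.5506, -0.1202, 0.1221]
tool_rot: [0.0, 0.992, 0.128, -0.002]
contact_force: [-6.5, -0.6, 10.2]
gripper_width: -0.0
grasp_force: 4.8
```

Emit:
drive_tool(
  deltas=[
    {"gripper": 255,"offset": [0.001,0,0],"angular": [0,0,0]},
    {"gripper": 255,"offset": [0.002,0,0],"angular": [0,0,0]},
    {"gripper": 255,"offset": [0.003,0,0],"angular": [0,0,0]},
  ],
)

```text
t: 6.4
eef_pos: [0.5522, -0.1199, 0.1219]
tool_rot: [0.0, 0.992, 0.128, -0.004]
contact_force: [-8.9, -1.9, 11.4]
gripper_width: -0.003
grasp_force: 5.4
```

```bash
python3 st.py s6
```

```text
corner box-frame mm [22.  -1.7 48.9] F [-7.5  0.2 10. ]
```

View pics/s6.png

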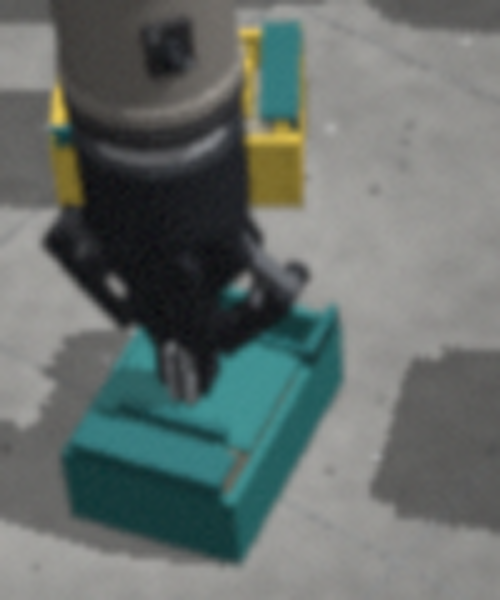

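Fingers are at crop (185,395) and the rib has advanced. The box corner (240,560) hasn't moved, but the forces are rising. I'll ease off and measure the slide numerically.

Emit:
drive_tool(
  deltas=[
    {"gripper": 255,"offset": [-0.002,0,-0.0003],"angular": [0,0,0]},
    {"gripper": 255,"offset": [-0.002,0,-0.0005],"angular": [0,0,0]},
  ],
)

```text
t: 6.65
eef_pos: [0.5522, -0.1199, 0.1225]
tool_rot: [0.0, 0.992, 0.128, -0.001]
contact_force: [-2.2, -0.9, 3.3]
gripper_width: -0.002
grasp_force: 1.7
```

```bash
cat > prof.py <<'E'
from h import *
p=[.5415,-.1210,.2575]
for n in("scene","wrist"):
    m=optics.camera_model(n); im=optics.read_camera(n); cv2.imwrite(f"pics/prof_{n}.png",im)
    g=cv2.cvtColor(im,cv2.COLOR_BGR2GRAY).astype(np.float32)
    X=np.arange(-.050,.067,.002)
    for y in(.033,-.033,.02):
        q=proj(m,b2w(p,np.c_[X,X*0+y,X*0+.05])).astype(np.float32)
        v=cv2.remap(g,q[:,0][None],q[:,1][None],cv2.INTER_LINEAR,borderValue=0)[0]
        r=cv2.remap(im,q[:,0][None],q[:,1][None],cv2.INTER_LINEAR,borderValue=0)[0][:,2]
        print(n,y,"gray/red from X=-50 step2:",' '.join(f"{int(a)}/{int(b)}" for a,b in zip(v,r)))
E
python3 prof.py; python3 st.py
```

```text
scene 0.033 gray/red from X=-50 step2: 52/25 50/24 49/24 47/22 49/23 53/25 61/30 72/36 76/37 77/38 79/40 88/46 104/55 114/62 120/66 119/64 119/64 120/65 120/65 120/66 120/65 120/65 120/64 120/64 120/65 119/65 119/65 119/65 120/65 121/66 121/67 122/68 122/67 122/68 121/66 120/65 120/65 120/65 122/67 121/66 121/67 117/65 108/64 97/65 99/76 105/85 106/79 105/70 102/63 101/60 100/60 99/61 98/58 96/57 95/57 90/51 72/39 56/27 40/16
scene -0.033 gray/red from X=-50 step2: 21/19 20/19 20/19 21/20 22/21 22/21 21/19 22/20 22/22 22/22 21/21 21/21 23/23 23/21 23/21 23/22 27/23 38/27 55/36 76/45 93/52 107/58 113/60 116/62 119/64 117/63 115/61 105/56 97/52 91/50 86/49 83/48 82/47 83/47 80/45 80/45 81/46 78/43 74/39 73/39 74/42 72/40 69/37 65/34 72/38 84/45 95/50 102/54 104/56 104/56 104/55 104/56 105/58 102/55 94/50 82/43 64/30 47/20 43/20
scene 0.02 gray/red from X=-50 step2: 31/22 34/21 37/19 40/21 45/23 51/26 61/30 73/36 81/41 83/43 88/46 98/53 109/59 116/62 118/64 120/65 120/66 120/66 120/66 120/65 119/64 120/65 121/66 121/66 121/66 121/66 121/65 120/65 120/65 120/65 120/65 121/66 121/67 120/6
[... 798 characters left out ...]
49/70 125/67 124/67 122/61 121/60 120/54 120/54 119/53 118/51 118/51 118/51 117/50 115/46 116/48 113/44 112/44 62/23 61/24 57/18 58/19 132/41 133/44 133/43 132/42 130/39 131/40 129/38 129/38 129/38 131/40 130/40 59/18
wrist 0.02 gray/red from X=-50 step2: 35/34 39/38 36/35 38/36 39/35 43/40 46/41 48/42 48/41 63/56 62/57 48/42 44/37 39/31 41/39 40/37 37/35 37/38 35/34 38/37 39/38 59/36 142/43 141/40 140/38 143/45 142/43 142/43 143/46 142/42 143/44 144/45 142/43 141/38 142/42 142/41 143/42 141/39 142/40 143/42 129/38 133/45 111/35 75/33 111/45 135/50 145/54 136/49 130/43 129/39 127/34 129/42 128/39 130/41 129/38 129/40 129/40 127/35 94/29
corner box-frame mm [21.7 -1.6 49.4] F [-3.2 -0.9  4.6]
```

In the wrist profile the flap's shoulder is at X≈34–35 mm, which is the home position (34). Friction carried the flap there, and the fingers are still about 8 mm short of the rib. I'll bring them to the rib with light pressure and seat it with a gentle nudge.

Emit:
drive_tool(
  deltas=[
    {"gripper": 255,"offset": [-0.002,0,-0.0003],"angular": [0,0,0]},
    {"gripper": 255,"offset": [0,0,-0.0006],"angular": [0,0,0]},
    {"gripper": 255,"offset": [0.001,0,-0.0006],"angular": [0,0,0]},
    {"gripper": 255,"offset": [0.003,0,-0.0006],"angular": [0,0,0]},
    {"gripper": 255,"offset": [0.004,0,-0.0006],"angular": [0,0,0]},
  ],
)

```text
t: 7.25
eef_pos: [0.5575, -0.118, 0.1232]
tool_rot: [-0.0, 0.992, 0.129, 0.0]
contact_force: [-0.4, -0.5, 1.5]
gripper_width: 0.001
grasp_force: 0.3
```

```bash
python3 st.py
```

```text
corner box-frame mm [27.2 -1.2 50.2] F [-0.5 -0.4  1.5]
```

Emit:
drive_tool(
  deltas=[
    {"gripper": 255,"offset": [0.001,0,0],"angular": [0,0,0]},
    {"gripper": 255,"offset": [0.0015,0,0],"angular": [0,0,0]},
    {"gripper": 255,"offset": [0.002,0,0],"angular": [0,0,0]},
  ],
)

```text
t: 7.55
eef_pos: [0.5591, -0.1177, 0.1233]
tool_rot: [-0.0, 0.992, 0.129, -0.0]
contact_force: [-1.2, -0.1, 0.7]
gripper_width: 0.002
grasp_force: 0.2
```

Emit:
drive_tool(
  deltas=[
    {"gripper": 255,"offset": [0.0005,0,0],"angular": [0,0,0]},
    {"gripper": 255,"offset": [0.001,0,0],"angular": [0,0,0]},
  ],
)

```text
t: 7.75
eef_pos: [0.5601, -0.1175, 0.1233]
tool_rot: [-0.0, 0.992, 0.129, 0.0]
contact_force: [-0.3, -0.5, 0.5]
gripper_width: 0.002
grasp_force: 0.2
```

```bash
python3 st.py
```

```text
corner box-frame mm [29.9 -1.4 50.3] F [-0.4 -0.4  0.5]
```

Emit:
drive_tool(
  deltas=[
    {"gripper": 255,"offset": [0.0005,0,0.0003],"angular": [0,0,0]},
    {"gripper": 255,"offset": [0.001,0,0.0003],"angular": [0,0,0]},
  ],
)

```text
t: 7.95
eef_pos: [0.5609, -0.1173, 0.123]
tool_rot: [0.0, 0.992, 0.129, -0.0]
contact_force: [-1.0, 0.3, 1.2]
gripper_width: 0.0
grasp_force: 0.5
```

Emit:
drive_tool(
  deltas=[
    {"gripper": 255,"offset": [0.0005,0,0.0002],"angular": [0,0,0]},
    {"gripper": 255,"offset": [0.001,0,0.0002],"angular": [0,0,0]},
  ],
)

```text
t: 8.15
eef_pos: [0.562, -0.1171, 0.1228]
tool_rot: [0.0, 0.992, 0.129, -0.0]
contact_force: [-1.4, -1.1, 0.5]
gripper_width: -0.002
grasp_force: 0.7
```

```bash
python3 st.py
```

```text
corner box-frame mm [31.8 -1.4 49.8] F [-1.6 -0.8  0.5]
```

Emit:
drive_tool(
  deltas=[
    {"gripper": 255,"offset": [0.0005,0,0],"angular": [0,0,0]},
    {"gripper": 255,"offset": [0.001,0,0],"angular": [0,0,0]},
  ],
)

```text
t: 8.35
eef_pos: [0.5622, -0.117, 0.1225]
tool_rot: [0.0, 0.992, 0.129, -0.001]
contact_force: [-3.4, -0.4, 2.1]
gripper_width: 0.001
grasp_force: 2.3
```

```bash
python3 st.py; python3 prof.py | grep wrist
```

```text
corner box-frame mm [32.  -1.4 49.5] F [-3.4  0.5  2.1]
wrist 0.033 gray/red from X=-50 step2: 29/30 35/34 35/35 37/36 36/37 35/33 38/35 36/34 38/37 35/34 36/36 36/33 40/38 40/38 44/43 56/51 72/67 76/69 82/73 64/53 73/61 72/62 71/59 66/57 52/45 48/43 43/38 43/40 128/40 140/41 140/40 140/39 142/42 141/41 140/40 140/37 140/40 141/41 143/46 142/41 140/38 143/43 141/41 80/24 64/18 65/23 66/23 126/37 127/37 130/43 127/36 129/42 134/54 136/60 137/63 136/62 136/60 134/53 70/29
wrist -0.033 gray/red from X=-50 step2: 33/30 31/29 37/34 37/36 37/34 36/34 37/38 36/36 34/33 35/33 36/34 37/36 33/30 38/36 37/35 37/37 34/34 37/34 38/36 41/40 36/37 34/33 35/36 36/35 29/30 39/34 66/44 148/63 155/64 156/67 157/71 153/68 149/71 120/64 122/64 120/59 120/58 120/56 119/53 118/52 119/53 117/51 117/51 60/17 59/21 58/18 63/24 103/44 101/40 102/46 100/40 100/41 132/44 132/42 131/41 130/40 129/37 131/41 56/17
wrist 0.02 gray/red from X=-50 step2: 32/30 33/35 37/38 36/34 31/30 38/36 36/35 34/33 38/35 42/41 44/39 44/37 43/35 46/39 54/47 60/52 42/36 43/39 44/39 41/39 36/36 33/32 32/32 34/33 39/39 35/35 36/36 137/40 139/38 142/44 141/42 142/44 142/43 143/47 143/48 142/44 142/43 142/44 141/40 136/38 129/37 127/39 85/26 56/17 104/31 139/37 141/41 127/38 131/46 131/48 131/52 130/49 130/48 129/43 128/42 126/36 127/37 129/39 58/22
```

The rib takes 3.4 N without moving, well above the 1.2 N slide friction, so it's at the stop. Releasing.

Emit:
drive_tool(
  deltas=[
    {"gripper": 255,"offset": [-0.002,0,-0.0005],"angular": [0,0,0]},
    {"gripper": 255,"offset": [-0.003,0,-0.004],"angular": [0,0,0]},
    {"gripper": 255,"offset": [-0.004,0,-0.02],"angular": [0,0,0]},
    {"gripper": 255,"offset": [-0.02,0,-0.06],"angular": [0,0,0]},
    {"gripper": 255,"offset": [-0.05,0,-0.1],"angular": [0,0,0]},
  ],
)

```text
t: 8.95
eef_pos: [0.5158, -0.1285, 0.2249]
tool_rot: [-0.0, 0.992, 0.13, 0.001]
contact_force: [1.0, -0.8, 0.9]
gripper_width: 0.002
grasp_force: 0.0
```

Emit:
drive_tool(
  deltas=[
    {"gripper": 255,"offset": [-0.02,0,-0.03],"angular": [0,0,0]},
    {"gripper": 255,"offset": [-0.03,0,-0.05],"angular": [0,0,0]},
    {"gripper": 255,"offset": [-0.03,0,-0.05],"angular": [0,0,0]},
  ],
)

```text
t: 9.25
eef_pos: [0.4861, -0.138, 0.2772]
tool_rot: [0.001, 0.992, 0.128, 0.003]
contact_force: [1.1, 0.3, 0.0]
gripper_width: -0.002
grasp_force: 0.0
```

```bash
python3 prof.py | grep wrist; python3 -c "
import cv2,numpy as np
a=cv2.resize(cv2.imread('pics/prof_wrist.png'),(448,336)); b=cv2.resize(cv2.imread('pics/prof_scene.png')[120:220,225:295],(350,500),interpolation=cv2.INTER_CUBIC)
c=np.zeros((500,798,3),np.uint8); c[:336,:448]=a; c[:,448:]=b; cv2.imwrite('pics/fin.png',c)"
```

```text
wrist 0.033 gray/red from X=-50 step2: 66/20 101/33 100/30 103/35 104/39 101/34 102/37 101/27 123/36 126/41 97/26 119/39 140/43 139/40 141/46 139/42 140/43 140/43 140/44 138/39 139/40 139/40 140/43 140/43 140/43 141/45 140/42 138/39 140/43 140/44 140/45 140/48 142/49 140/44 142/46 140/44 139/40 139/43 141/46 141/46 140/45 142/48 140/43 126/44 106/41 106/38 108/42 105/35 103/36 128/44 127/42 128/43 129/46 128/43 130/48 130/46 127/42 128/44 127/43
wrist -0.033 gray/red from X=-50 step2: 83/27 108/43 104/37 105/36 103/36 132/40 139/43 113/32 134/50 118/37 94/29 140/43 142/46 142/43 142/44 143/47 141/43 143/47 142/43 142/46 141/41 141/44 140/43 141/46 141/43 142/46 140/41 140/42 141/45 140/41 142/47 139/38 140/40 143/46 141/46 142/45 141/45 140/42 141/44 139/41 142/47 135/42 104/37 107/42 108/43 107/41 108/42 104/35 111/39 127/41 128/42 128/41 130/46 127/41 129/45 129/44 128/45 128/42 128/43
wrist 0.02 gray/red from X=-50 step2: 68/25 102/32 102/34 111/51 176/185 189/196 249/253 195/173 126/39 124/40 94/22 127/39 140/43 139/41 141/45 139/42 140/42 142/47 137/35 140/42 139/38 140/45 140/43 140/44 142/46 141/45 141/45 139/41 139/41 140/43 142/47 140/43 141/45 140/42 141/45 140/45 140/43 140/45 142/47 139/42 142/47 117/38 125/36 129/42 100/32 141/46 142/48 142/48 126/40 130/45 129/46 130/47 127/42 129/45 129/46 129/45 129/45 130/46 131/48
```

View pics/fin.png

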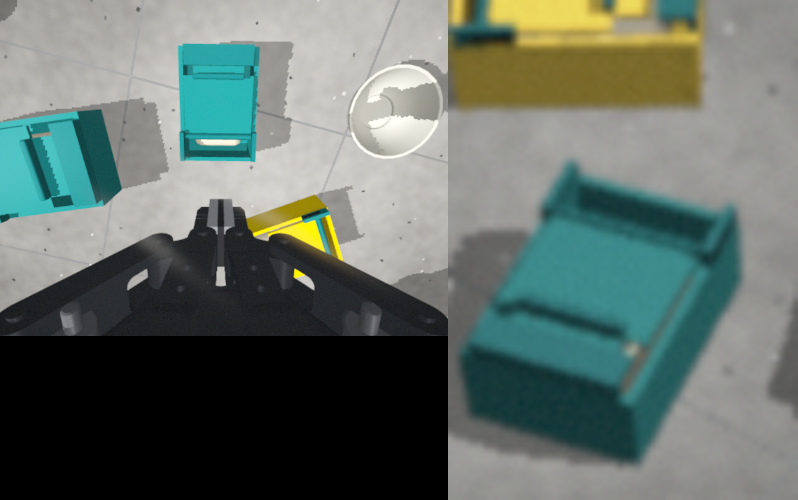

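The final picture shows the flap lying flat with its tongue under the lip (wrist 220,68). The rib is beside the lip and the back gap is open (217,142). The box is where it was and the gripper is clear of it.

```bash
python3 -c "
from station import bot
print(bot.hand_in())"
```

```text
the job is handed in; nothing more can be done
None
```

The small teal soap box is shut and handed in at about 9 s: flap flat, tongue tucked fully home under the lip, box and bystanders not moved. Most of the slide came from fingertip friction on the flap rather than the rib, and pressing on it peaked at about 11 N; a final 3.4 N push on the rib moved it no further.

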